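Mount the clamp carriage on a dovetail rail

TASK

Slide the loose carriage onto the dovetail rail from the rail's open end, with its knob on the left as you look from the open end towards the stop, and seat it by pressing it for a moment firmly but gently, with about 10 N, against the end stop. Then, with it still home against the stop, turn its side clamp knob clockwise until it is tight and let go. Do not jam it on the rail, and leave the things round about where they are.

Things in the scene. Friction and masses are not known exactly. Their poses are not given: they have to be found in the camera images.
- rail: Steel dovetail rail bolted to the bench. Origin on the bench under the middle of its base; x runs along the rail from the open end to the end stop, z up. Base plate 140 x 64 x 8, web 22 wide, dovetail from height 22 (22 wide) to its flat level top at 34 (34 wide), flanks 30 deg off vertical.
- rail_mouth (a point): Tip of the rail's open end: on the centre line, 65 mm before the rail's origin, height 24; axes as the rail. From here the first 15 mm of the dovetail are a tapered nose, at the tip 3 mm narrower on each side and 2 mm lower. With the carriage's origin 40 mm before this point, carriage and rail are clear of each other.
- rail_seat (a point): Where the carriage's origin lies when it rides on the rail fully home against the stop: on the centre line, 98 mm beyond rail_mouth, height 24; axes as the rail. The rail is oiled (friction about 0.2), so a carriage not yet clamped is easily pushed back off the stop.
- end_stop: Rigid steel block, 14 x 62 x 34, fixed across the far end of the rail, top at height 42; pressing with more than 25 N is too hard. Origin: lower middle of the face that the carriage meets, 63 mm along x from the rail's origin and 8 high.
- carriage: Loose aluminium carriage, about 0.5 kg, upright on the bench. Origin: middle of its jaws' underside; x along its slide (at the finish along the rail's x), y to its knob side. Plate 60 (x) x 72 (y), height 10 to 20; below it two jaws, 10 high, embrace the dovetail with 1.4 mm play to each side; it rides with the plate's underside on the rail's top and can lift 2.4 mm. An ear at +y carries the knob.
- carriage_grip (a point): Centre of the steel grip block on the carriage's plate, 39 mm above the carriage's origin; axes as the carriage. The block is 28 (x) x 24 (y) x 38 high (from 20 to 58 above the origin). Grip it across its 28 mm, fingers before and behind it along x; at its +y side the knob leaves little room.
- knob_grip (a point): On the knob's upright axis, 45 mm above the carriage's origin and 66 mm to its +y side; turns with the knob, its y axis along the knob's grip bar. Black bar 34 long, 11 thick, 29 high (28 to 57 mm above the carriage's origin) on a disc 30 across. Pinch the bar across its 11 mm.
- knob (a joint): Clamp knob, rad: 0 fully loose, grows clockwise seen from above, rigid end at 1.4. Starts at 0 to 0.2. The bar lies 0.7 rad anticlockwise of the carriage's y axis at 0, 0.7 rad clockwise of it at 1.4. Friction 0.06 N m; with the carriage on the rail it stiffens beyond about 0.9 to 0.09 N m. Tight at 1.2 and more. It stays where it is left.
- gib_pad: Small steel clamp pad, 20 x 8, inside the carriage's +y jaw (not to be handled), pushed on to the dovetail's flank by the knob through a spring; tight, it presses with about 7 N. Origin 30 mm to the +y side of the carriage's origin and 5 up.
- bearing: Bystander: ball bearing, 47 across, 14 high, lying flat.
- mug: Bystander: white mug, 82 across, 94 high.
- spanner_13: Bystander: slim bright spanner lying flat, 29 x 191 x 7.
- tape_measure: Bystander: red tape measure, 40 x 80 x 68 high.

How it is judged:
By the outcome, as a careful person would: the job done as asked, in the order asked, and still so for the second after the job is handed in, with the robot touching nothing.
It also fails if it takes over 72 s, if anything falls off the work surface, if the arm or the gripper's body presses on something with over 40 N, if the wrist force passes 120 N, or if a joint passes its speed limit or range.

ROBOT

A 6-joint arm with a two-finger parallel gripper is mounted at the origin on a cart in front of the work surface, level with it; the furniture and walls round the work are solid. World frame = base frame: x ahead of the robot, y to its left, z up, the work surface at z = 0. Lengths are in m, angles in rad, forces in N, time in s.
With the tool pointing down it reaches from about 0.425 to 0.95 m from the base axis. Payload 3.5 kg.
Tool frame: the origin (TCP) lies on the centre line of the jaws, within the pads' length; the fingertips stand 14 mm ahead of it and the grasp point (between the pads) lies 5 mm behind it (ctrl.finger_overhang is the distance from the TCP to the fingertips, in m); z points along the fingers, y is the line along which they close (so a half turn about z gives the same grasp; the last joint's range is limited). The gripper opens to 85 mm and grips with 20 to 120 N. Pads are 22 mm wide; open, the fingers measure 114 mm over their backs; the gripper's body (76 mm by 85 mm) begins 54 mm behind the grasp point. The pads swing forward as they close: fully open they stand 13 mm farther back than shut.
Start: joints at [1.058, 0.286, 1.577, -0, 1.279, -0.15], TCP at [0.24, 0.631, 0.245] pointing down, gripper open.
Joint ranges: [-2.77, 2.77], [-0.9, 2.22], [0.21, 2.48], [-1.53, 4.67], [0.24, 2.81], [-2.84, 2.84]. Speed limits (rad/s): [2.79, 2.79, 3.14, 3.14, 3.14, 3.14].

INTERFACE

Orientations are given as a unit quaternion [x, y, z, w].
In Python, from plant import ctrl gives the robot as it stands.
- The arm moves only by the tool send_rows, never from a script. Its argument "moves" is text: rows parted by semicolons, each of 7 numbers parted by spaces: the turn, a rotation vector about the tool's x, y, z in units of 360 degrees (1.0 is 360 degrees), then the shift along the tool's x, y, z in units of 20 cm (1.0 is 20 cm), then the gripper's target within -1 to 1 (fully open at 1, half-way at 0, shut at -1). A call has 1 to 12 rows; each row is the pose to reach, as a shift and turn from the pose commanded when the call began, along the tool's axes at that moment, turning the shorter way round; what a row does not reach only later rows make up. A row lasts 1/8 s, in which the tool goes at most 62.5 mm and 10.7 degrees, less where a joint would pass 70% of its speed; a pose out of reach is approached as far as the arm can. A call with a number of a shift or a turn outside -1 to 1 is refused whole. A call with a gripper value outside its range is refused whole. The fingers move at their own pace and stop on an object; "newtons" is the grip in N (left out, the last holds). Time passes only in rows, so rows that repeat a pose let the fingers close. It gives the time, the measured TCP pose, the force, the opening and the grip force at its end, in the units of the state.
- ctrl.get_state(): the state, without advancing time (a new reading comes with each control period).
- ctrl.read_camera(name): name is "side" or "top" or "wrist"; returns a dict with "image" (400x640x3 uint8, red, green, blue), "fovy" (degrees; the focal length in pixels is half the picture's height over the tangent of half this angle, whatever the lens; pixels are square), "cx", "cy" (the principal point, pixels), "extrinsics" (4x4, takes a point from camera to world coordinates). Camera axes: x right, y up, looking along -z (the intrinsics and any distortion apply to the point x, -y, -z); pixel columns grow to the right and rows downward; lengths in m; the calibration is good to about 2 mm. A picture is of the moment at which its call begins. There is no depth.
- ctrl.sign_off(): hands the job in; it is judged then, once.
The state is a dict: "time": time; "qpos": joint angles; "dq": joint speeds; "joint_efforts": joint torques, N m; "eef_pos": TCP position; "tcp_rot": TCP orientation; "contact_force": force on the tool from outside, world axes, zero at the start; "wrist_torque": the same for the moment, N m; "opening": opening from 0.0 (shut) to 1.0 (fully open); "finger_force": force on a finger pad.
Only numpy, scipy, OpenCV 4.12 (cv2) and the standard library are available. Lean on these libraries where they do the work, as an engineer would, in place of code of your own. Each camera call takes 0.05 s, during which the arm holds its last target. There are 200 camera calls.

## Working session

There is one attempt and no reset: what is moved stays moved. The work goes in short steps, Python scripts to look and compute and a tool call to move; the robot and the scene stay as the last step left them, time stands still between calls to the robot, and variables do not carry over. Pictures are saved under pics/ and viewed, at most 10 in all, crops included, and the job is handed in when it is done.

Besides the shell and the picture viewer there is one more tool, called after "Emit:" in YAML: its name, and indented under it one key for each argument. send_rows: Moves the arm, as the interface text tells. Its arguments: {"type":"object","properties":{"moves":{"type":"string"},"newtons":{"type":"number"}},"required":["moves"]}

```bash
mkdir -p pics; ls; python3 - <<'E'
from plant import ctrl
import cv2,numpy as np
s=ctrl.get_state();print(s)
for n in("top","side"):
    c=ctrl.read_camera(n);cv2.imwrite(f"pics/{n}0.png",c["image"][:,:,::-1])
    print(n,c["fovy"],c["cx"],c["cy"],c["extrinsics"].tolist() if hasattr(c["extrinsics"],'tolist') else c["extrinsics"],[k for k in c])
E
```

```text
pics
{'time': 0.0, 'qpos': array([ 1.05797400e+00,  2.87184453e-01,  1.57821210e+00, -8.10696670e-06,
        1.27860894e+00, -1.49989525e-01]), 'dq': array([ 5.32393727e-05, -5.98649548e-04, -5.25896811e-04,  1.12661830e-03,
        1.01656550e-03,  9.24889184e-04]), 'joint_efforts': array([ 7.52000124e-04, -4.05986989e+01, -2.92627537e+01, -1.46725638e-04,
        5.94340148e-03, -7.51590683e-07]), 'eef_pos': array([0.23922295, 0.63050143, 0.24391562]), 'tcp_rot': array([ 1.80421627e-01,  9.83588624e-01, -1.14203580e-03, -3.88866959e-04]), 'contact_force': array([-0.11294177, -0.09636468, -0.41596211]), 'wrist_torque': array([-0.01543249, -0.01695186, -0.04010874]), 'finger_force': 0.0, 'opening': 0.9963098062926488}
top 49.296647985367 319.3538064780572 200.74290420081005 [[0.02786780666679194, 0.9789965224167348, -0.20196334926793502, 0.3313045000302871], [-0.9996115657540411, 0.027357940423704995, -0.00531607999631142, 0.3084549244345717], [0.00032087744776604214, 0.20203304727621324, 0.979378652435283, 1.0753217421803463], [0.0, 0.0, 0.0, 1.0]] ['image', 'fovy', 'cx', 'cy', 'extrinsics']
side 49.88384851545725 316.7230876891892 203.01476809178317 [[-0.4885261919882931, -0.4450876467898661, 0.7504926025061652, 1.3106841981137105], [0.8725432037423001, -0.24599881813180305, 0.42208167347194675, 0.7371768057089753], [-0.003243045565579775, 0.8610351724249223, 0.5085350671317015, 0.601723206270853], [0.0, 0.0, 0.0, 1.0]] ['image', 'fovy', 'cx', 'cy', 'extrinsics']
```

View pics/top0.png

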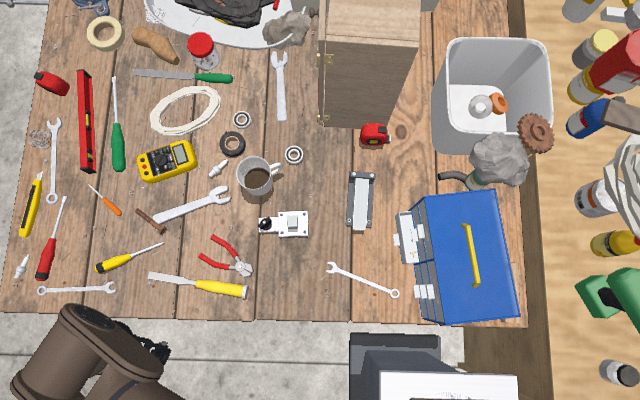

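View pics/side0.png

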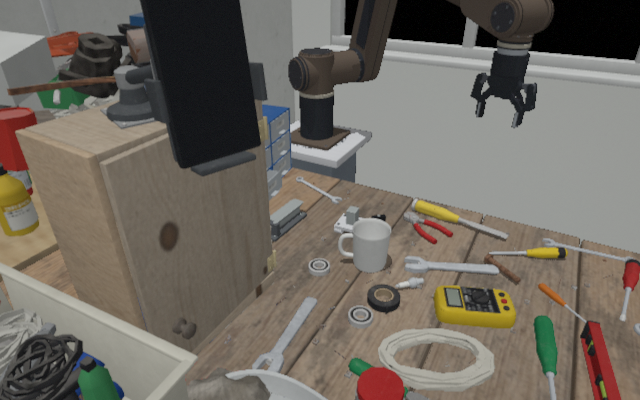

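The top view shows the carriage at about (288,223) with its black knob on the left at (265,225), and the rail at about (361,200). The mug is at (255,180). I can't yet tell which end of the rail has the stop, so I'll zoom in.

```bash
cat > h.py <<'E'
import numpy as np,cv2
from scipy.spatial.transform import Rotation as R
def ray(c,u,v):
    f=200/np.tan(np.radians(c["fovy"])/2);E=np.array(c["extrinsics"])
    return E[:3,3],E[:3,:3]@np.array([(u-c["cx"])/f,-(v-c["cy"])/f,-1])
def at(c,u,v,z):
    o,d=ray(c,u,v);return o+d*(z-o[2])/d[2]
def proj(c,P):
    f=200/np.tan(np.radians(c["fovy"])/2);E=np.array(c["extrinsics"])
    p=(np.atleast_2d(P)-E[:3,3])@E[:3,:3]
    return np.c_[c["cx"]-f*p[:,0]/p[:,2],c["cy"]+f*p[:,1]/p[:,2]]
E
python3 - <<'E'
from plant import ctrl
from h import *
c=ctrl.read_camera("top");im=c["image"][:,:,::-1]
cv2.imwrite("pics/tz.png",cv2.resize(im[160:250,250:390],None,fx=5.6,fy=5.6,interpolation=cv2.INTER_CUBIC))
for u,v,z in((292,223,.058),(265,225,.05),(361,172,.03),(358,228,.03),(255,180,.09)):print(u,v,at(c,u,v,z).round(4))
E
```

```text
292 223 [0.4857 0.377  0.058 ]
265 225 [0.4803 0.4414 0.05  ]
361 172 [0.6226 0.2128 0.03  ]
358 228 [0.4822 0.2189 0.03  ]
255 180 [0.5797 0.4651 0.09  ]
```

View pics/tz.png

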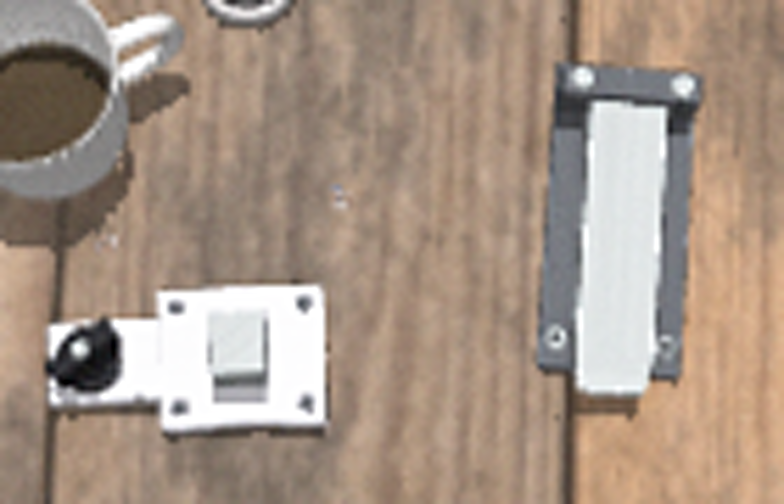

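```bash
python3 - <<'E'
from plant import ctrl
from h import *
c=ctrl.read_camera("top")
def P(pts,z): return np.array([at(c,250+(u+.5)/5.6-.5,160+(v+.5)/5.6-.5,z)[:2] for u,v in pts])
def show(n,p):
    print(n,p.round(4).tolist(),"mean",p.mean(0).round(4))
show("plate TL TR BR BL",P([(159,291),(322,286),(326,429),(166,432)],.02))
show("block",P([(211,312),(267,312),(265,383),(213,383)],.058))
show("knob",P([(82,350)],.057))
show("stop TL TR BR BL",P([(557,64),(703,73),(698,103),(555,96)],.042))
show("railtop",P([(589,103),(666,107),(658,345),(577,345)],.034))
show("tip",P([(577,390),(648,394)],.032))
show("base near",P([(538,370),(680,380)],.008))
w=ctrl.read_camera("wrist");E=np.array(w["extrinsics"]);s=ctrl.get_state()
Rt=R.from_quat(s["tcp_rot"]).as_matrix()
print(w["fovy"],w["cx"],w["cy"],(Rt.T@(E[:3,3]-s["eef_pos"])).round(4),(Rt.T@E[:3,:3]).round(3).tolist());print(Rt.round(3))
E
```

```text
plate TL TR BR BL [[0.5189, 0.4151], [0.5232, 0.3437], [0.4602, 0.3398], [0.4569, 0.4092]] mean [0.4898 0.3769]
block [[0.5038, 0.3889], [0.5045, 0.3652], [0.4742, 0.3649], [0.4736, 0.3868]] mean [0.489  0.3765]
knob [[0.4862, 0.4427]] mean [0.4862 0.4427]
stop TL TR BR BL [[0.6209, 0.2432], [0.6186, 0.1793], [0.605, 0.1814], [0.6064, 0.2439]] mean [0.6127 0.212 ]
railtop [[0.6058, 0.2284], [0.6049, 0.1945], [0.4988, 0.1974], [0.4978, 0.2323]] mean [0.5518 0.2132]
tip [[0.4786, 0.232], [0.4777, 0.2014]] mean [0.4781 0.2167]
base near [[0.4904, 0.2475], [0.4877, 0.1849]] mean [0.489  0.2162]
71.60347296102236 318.21442577476984 194.5756968342436 [ 0.0727  0.0013 -0.1288] [[-0.001, 0.959, 0.283], [1.0, 0.001, 0.0], [0.0, 0.283, -0.959]]
[[-0.935  0.355 -0.001]
 [ 0.355  0.935 -0.001]
 [ 0.    -0.001 -1.   ]]
```

Stop end is at +x and the open end faces the robot. The carriage's knob is already on the +y side, which is the correct left side. Next I'll move above the carriage for a close look.

```bash
cat >> h.py <<'E'
def rows(s,pos,head):
    """turn z (rev) and shift (20 cm units) to bring TCP to pos, tool pointing down, tool y heading head; also tilt fix"""
    Rc=R.from_quat(s["tcp_rot"]);y=[np.cos(head),np.sin(head),0];z=[0,0,-1.]
    T=R.from_matrix(np.c_[np.cross(y,z),y,z])
    print("row",((Rc.inv()*T).as_rotvec()/2/np.pi).round(4),(Rc.inv().apply(np.array(pos)-s["eef_pos"])/.2).round(4))
E
python3 - <<'E'
from plant import ctrl
from h import *
rows(ctrl.get_state(),(.489,.377,.2),.06)
E
```

```text
row [-2.000e-04  1.000e-04  1.827e-01] [-1.6173 -0.7433  0.2238]
```

Emit:
send_rows:
  moves: "0 0 0.09 -0.8 -0.37 0.1 1;0 0 0.09 -0.8 -0.37 0.1 1;0 0 0.09 -0.8 -0.37 0.1 1;0 0 0.09 -0.8 -0.37 0.1 1"

```text
time: 0.75
eef_pos: [0.3649, 0.5026, 0.2245]
tcp_rot: [0.45, 0.893, -0.001, -0.0]
contact_force: [-0.3, -0.6, -0.1]
opening: 1.001
finger_force: 0.0
```

```bash
python3 - <<'E'
from plant import ctrl
from h import *
s=ctrl.get_state();print(s["time"],s["eef_pos"]);rows(s,(.489,.377,.2),.06)
E
```

```text
0.75 [0.36492686 0.50255959 0.22451136]
row [-0.0002  0.0002  0.0919] [-0.8736  0.1252  0.123 ]
```

Emit:
send_rows:
  moves: "0 0 0.092 -0.874 0.125 0.123 1;0 0 0.092 -0.874 0.125 0.123 1;0 0 0.092 -0.874 0.125 0.123 1;0 0 0.092 -0.874 0.125 0.123 1;0 0 0.092 -0.874 0.125 0.123 1"

```text
time: 1.38
eef_pos: [0.487, 0.3811, 0.2009]
tcp_rot: [0.683, 0.73, 0.0, -0.0]
contact_force: [-0.0, 0.8, 0.7]
opening: 1.002
finger_force: 0.0
```

```bash
python3 - <<'E'
from plant import ctrl
from h import *
c=ctrl.read_camera("wrist");s=ctrl.get_state();print(s["eef_pos"],s["tcp_rot"]);np.save("w1.npy",c,allow_pickle=True)
cv2.imwrite("pics/w1.png",c["image"][:,:,::-1])
yaw=.06;o=np.array([.489,.3767,0]);Rz=R.from_euler("z",yaw)
for n,p in dict(corn=[[30,36,20],[30,-36,20],[-30,-36,20],[-30,36,20]],blk=[[14,12,58],[14,-12,58],[-14,-12,58],[-14,12,58]],kn=[[0,66,57]]).items():
    print(n,proj(c,o+Rz.apply(np.array(p)/1e3)).round(1).tolist())
E
```

```text
[0.48669253 0.38149928 0.20103116] [ 6.82844381e-01  7.30563776e-01  2.26874833e-04 -2.61152654e-04]
corn [[347.1, 152.4], [344.9, 213.1], [294.4, 212.8], [293.2, 152.1]]
blk [[334.1, 181.3], [333.6, 203.9], [306.5, 203.8], [306.3, 181.1]]
kn [[320.7, 126.0]]
```

View pics/w1.png

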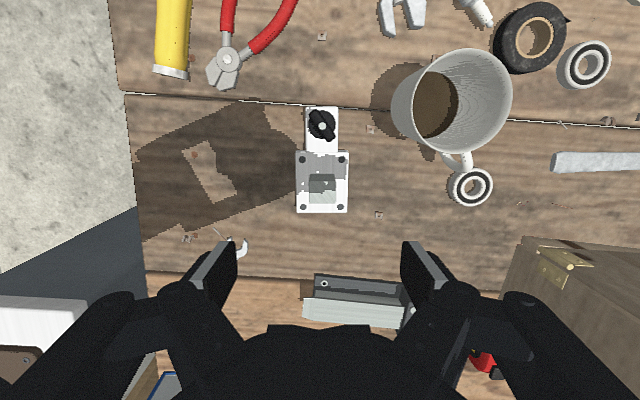

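The carriage matches the model projection to within 2 px: plate corners at about (295,151) to (348,212), knob at (322,126). I'll take (0.490, 0.377) with yaw 0.05 and descend.

```bash
python3 - <<'E'
from plant import ctrl
from h import *
rows(ctrl.get_state(),(.490,.377,.045),.05)
E
```

```text
row [-0.     -0.0001  0.0028] [-0.0241  0.015   0.7801]
```

Emit:
send_rows:
  moves: "0 0 0.0028 -0.024 0.015 0.25 1;0 0 0.0028 -0.024 0.015 0.5 1;0 0 0.0028 -0.024 0.015 0.6 1;0 0 0.0028 -0.024 0.015 0.68 1;0 0 0.0028 -0.024 0.015 0.74 1;0 0 0.0028 -0.024 0.015 0.78 1;0 0 0.0028 -0.024 0.015 0.78 1;0 0 0.0028 -0.024 0.015 0.78 1"
  newtons: 20

```text
time: 2.42
eef_pos: [0.4915, 0.3758, 0.0456]
tcp_rot: [0.69, 0.723, 0.001, 0.0]
contact_force: [-0.2, -0.2, -0.2]
opening: 0.998
finger_force: 0.0
```

```bash
python3 - <<'E'
from plant import ctrl
from h import *
rows(ctrl.get_state(),(.490,.377,.044),.05)
E
```

```text
row [ 0.0002 -0.0001 -0.0005] [ 0.0064 -0.0073  0.0081]
```

Good position with no contact. I'll close gently first so the block can align itself, then firm up the grip.

Emit:
send_rows:
  moves: "0 0 0 0.006 -0.006 0.004 -0.2;0 0 0 0.006 -0.006 0.004 -0.6;0 0 0 0.006 -0.006 0.004 -1;0 0 0 0.006 -0.006 0.004 -1;0 0 0 0.006 -0.006 0.004 -1;0 0 0 0.006 -0.006 0.004 -1;0 0 0 0.006 -0.006 0.004 -1;0 0 0 0.006 -0.006 0.004 -1"
  newtons: 20

```text
time: 3.42
eef_pos: [0.4901, 0.3768, 0.0443]
tcp_rot: [0.69, 0.723, 0.001, 0.0]
contact_force: [1.0, 0.5, 1.5]
opening: 0.326
finger_force: 22.9
```

Emit:
send_rows:
  moves: "0 0 0 0 0 0 -1;0 0 0 0 0 0 -1;0 0 0 0 0 0 -1"
  newtons: 70

```text
time: 3.8
eef_pos: [0.4901, 0.3769, 0.0444]
tcp_rot: [0.69, 0.723, 0.001, 0.0]
contact_force: [1.5, -0.0, 4.1]
opening: 0.316
finger_force: 70.5
```

```bash
python3 - <<'E'
from plant import ctrl
from h import *
s=ctrl.get_state();print(s["eef_pos"],s["tcp_rot"],s["contact_force"],s["opening"]*85)
c=ctrl.read_camera("wrist")
cv2.imwrite("pics/w2.png",cv2.resize(c["image"][60:330,160:480,::-1],None,fx=2,fy=2))
E
```

```text
[0.49011793 0.37687086 0.04444359] [6.90381988e-01 7.23444792e-01 5.50972493e-04 1.97718128e-04] [ 1.47773516 -0.02063241  4.13317471] 26.89180096438731
```

View pics/w2.png

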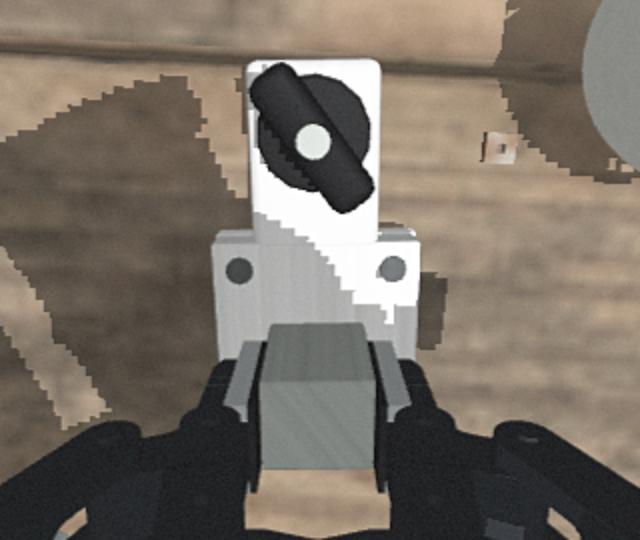

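The block is held squarely between the pads, with the knob bar and its white centre clear at zoom (314,141). I'll work out where the carriage origin sits relative to the TCP and re-measure the rail.

```bash
python3 - <<'E'
from plant import ctrl
from h import *
c=ctrl.read_camera("wrist");s=ctrl.get_state()
def Z(u,v,z): return at(c,160+(u+.5)/2-.5,60+(v+.5)/2-.5,z)[:2].round(4)
print("knob",Z(314,141,.058))
print("blk top +y edge",Z(260,380,.058),Z(376,380,.058),"-y edge",Z(262,468,.058),Z(374,468,.058),"base",Z(272,324,.02),Z(366,324,.02))
print("plate +y corners",Z(212,243,.02),Z(419,242,.02))
yaw=.045
for o in ((.4901,.3769,0),):
  for p in ([0,66,58],[14,12,58],[-14,12,58],[14,-12,58],[30,36,20],[-30,36,20]):
    q=proj(c,np.array(o)+R.from_euler("z",yaw).apply(np.array(p)/1e3))[0];print(p,((q-[160,60])*2+.5).round(1))
E
```

```text
knob [0.4862 0.4434]
blk top +y edge [0.4761 0.3891] [0.5029 0.3904] -y edge [0.477  0.3655] [0.5042 0.3668] base [0.476  0.3877] [0.5039 0.3889]
plate +y corners [0.4584 0.4116] [0.5172 0.4146]
[0, 66, 58] [318.6 144.1]
[14, 12, 58] [378.7 383.4]
[-14, 12, 58] [257.4 383.4]
[14, -12, 58] [375.5 472.4]
[30, 36, 20] [423.2 243.4]
[-30, 36, 20] [212.3 243.3]
```

Emit:
send_rows:
  moves: "0 0 0 0 0 -0.05 -1;0 0 0 0 0 -0.15 -1;0 0 0 0 0 -0.3 -1;0 0 0 0 0 -0.4 -1;0 0 0 0 0 -0.4 -1;0 0 0 0 0 -0.4 -1"

```text
time: 4.65
eef_pos: [0.4888, 0.3762, 0.1228]
tcp_rot: [0.69, 0.723, -0.001, -0.0]
contact_force: [-0.2, -0.4, -5.4]
opening: 0.317
finger_force: 69.7
```

```bash
python3 - <<'E'
from plant import ctrl
from h import *
s=ctrl.get_state();print(s["eef_pos"],s["contact_force"],s["wrist_torque"],s["opening"],s["finger_force"]);rows(s,(.436,.2177,.124),-.036)
E
```

```text
[0.48876171 0.37621807 0.12280978] [-0.2411232  -0.40241083 -5.39842357] [ 0.01386864 -0.00831307 -0.03400391] 0.3168544397631 69.67334747314453
row [-0.0003  0.0002  0.0132] [-0.7794 -0.3007 -0.0046]
```

Emit:
send_rows:
  moves: "0 0 0.0132 -0.2 -0.08 -0.005 -1;0 0 0.0132 -0.4 -0.16 -0.005 -1;0 0 0.0132 -0.6 -0.23 -0.005 -1;0 0 0.0132 -0.72 -0.28 -0.005 -1;0 0 0.0132 -0.78 -0.3 -0.005 -1;0 0 0.0132 -0.78 -0.3 -0.005 -1;0 0 0.0132 -0.78 -0.3 -0.005 -1;0 0 0.0132 -0.78 -0.3 -0.005 -1"

```text
time: 5.65
eef_pos: [0.4374, 0.2188, 0.125]
tcp_rot: [0.719, 0.695, 0.0, 0.0]
contact_force: [0.7, 0.2, -5.2]
opening: 0.313
finger_force: 69.8
```

```bash
python3 - <<'E'
from plant import ctrl
from h import *
c=ctrl.read_camera("wrist");s=ctrl.get_state();print(s["eef_pos"],s["tcp_rot"],s["contact_force"])
cv2.imwrite("pics/w3.png",cv2.resize(c["image"][60:360,240:640,::-1],None,fx=2,fy=2))
o=np.array([.478,.2165,0]);Rz=R.from_euler("z",-.036)
pts={"stopA":[128,31,42],"stopB":[128,-31,42],"stopC":[142,31,42],"tip+":[0,14,32],"tip-":[0,-14,32],"n+":[15,17,34],"n-":[15,-17,34],"e+":[128,17,34],"base+":[-5,32,8],"baseF+":[128,32,8],"base-":[-5,-32,8]}
for k,p in pts.items():print(k,((proj(c,o+Rz.apply(np.array(p)/1e3))[0]-[240,60])*2+.5).round(1))
E
```

```text
[0.43730102 0.21868416 0.125006  ] [7.19448380e-01 6.94545899e-01 1.50292113e-04 6.55315270e-06] [ 0.34637343  0.0244672  -5.29591168]
stopA [591.7 222.2]
stopB [559.  367.2]
stopC [627.7 222.2]
tip+ [255.9 257.6]
tip- [252.6 320.7]
n+ [293.7 251.9]
n- [288.1 329. ]
e+ [569.4 251.9]
base+ [237.5 204.7]
baseF+ [535.  204.8]
base- [232.  337.2]
```

View pics/w3.png

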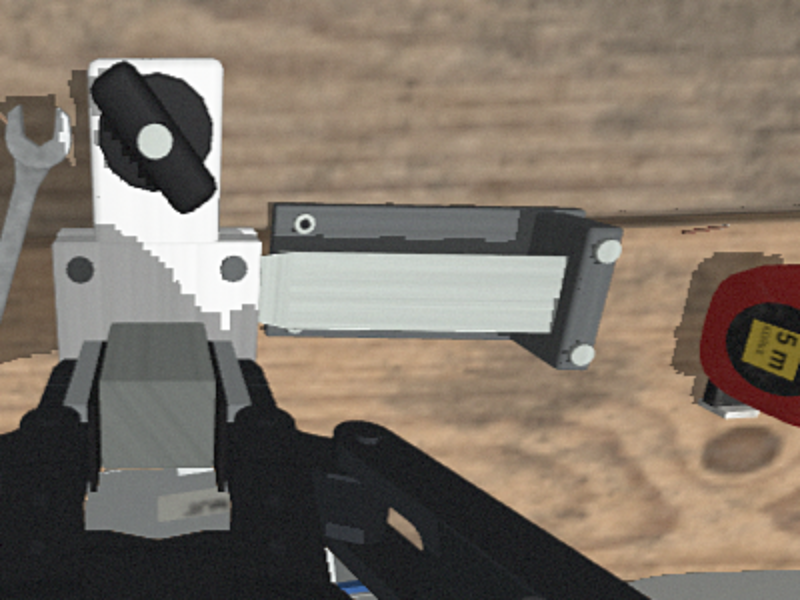

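Carriage held level with the rail ahead of it: top face from about (283,252) to (566,257) in the zoom, stop corner at (622,228). The real edge tilts slightly against my prediction, so I'll fit the dovetail's top edges numerically.

```bash
cat >> h.py <<'E'
def railfit(c,c0=388,c1=512):
    g=cv2.cvtColor(c["image"],cv2.COLOR_RGB2GRAY).astype(float)
    A=[];B=[]
    for u in range(c0,c1,2):
        col=g[:,u];d=np.diff(col)
        def edge(lo,hi,sg):
            w=np.clip(sg*d[lo:hi],0,None);w[w<.3*w.max()]=0
            k=int(np.argmax(w));sl=slice(max(k-1,0),k+2);return lo+.5+(w[sl]*np.arange(lo,hi)[sl]).sum()/w[sl].sum()-lo*0
        A.append((u,edge(178,196,1)));B.append((u,edge(214,234,-1)))
    out=[]
    for e in(A,B):
        P=np.array([at(c,u,v,.034)[:2] for u,v in e]);m=np.ones(len(P),bool)
        for _ in range(3):
            k=np.polyfit(P[m,0],P[m,1],1);r=P[:,1]-np.polyval(k,P[:,0]);m=abs(r)<.0008
        out.append(k);print("yaw",k[0].round(4),"y at x=.478,.60",np.polyval(k,[.478,.6]).round(4),"n",m.sum())
    print("centre",(np.polyval(out[0],[.478,.54,.6])+np.polyval(out[1],[.478,.54,.6])).round(4)/2)
E
python3 - <<'E'
from plant import ctrl
from h import *
c=ctrl.read_camera("wrist");s=ctrl.get_state();print(s["eef_pos"])
railfit(c)
def Z(u,v,z): return at(c,240+(u+.5)/2-.5,60+(v+.5)/2-.5,z)[:2].round(4)
z=s["eef_pos"][2]-.0444
print("knob",Z(154,141,z+.058)," blk top",Z(102,380,z+.058),Z(215,380,z+.058),Z(104,467,z+.058),Z(215,467,z+.058),"plate+y",Z(54,242,z+.02),Z(262,240,z+.02))
print("stop top far corners",Z(622,228,.042),Z(587,369,.042),"face bottom-top",Z(566,257,.034),Z(551,332,.034),"base corner",Z(270,205,.008))
E
```

```text
[0.43721012 0.21859099 0.12494576]
yaw -0.0584 y at x=.478,.60 [0.0491 0.0419] n 62
yaw -0.0581 y at x=.478,.60 [-0.0566 -0.0637] n 61
centre [-0.00375 -0.00735 -0.01085]
knob [0.4387 0.2853]  blk top [0.4247 0.232 ] [0.4507 0.2311] [0.4237 0.2087] [0.4506 0.2077] plate+y [0.409  0.2561] [0.468  0.2546]
stop top far corners [0.6191 0.2401] [0.6166 0.1796] face bottom-top [0.6054 0.2267] [0.6047 0.1935] base corner [0.4886 0.2479]
```

```bash
sed -i 's/return lo+.5+/return .5+/; s/-lo\*0//' h.py; python3 - <<'E'
from plant import ctrl
from h import *
c=ctrl.read_camera("wrist");s=ctrl.get_state();railfit(c)
t=ctrl.read_camera("top")
# does top camera fit yaw too: edges of rail top in upscaled rows
g=cv2.cvtColor(t["image"],cv2.COLOR_RGB2GRAY).astype(float)
for nm,lo,hi,sg in(("+y",351,358,1),("-y",364,374,-1)):
    P=[]
    for v in range(182,218):
        d=np.clip(sg*np.diff(g[v])[lo:hi],0,None);d[d<.3*d.max()]=0
        P.append(at(t,.5+(d*np.arange(lo,hi)).sum()/d.sum(),v,.034)[:2])
    P=np.array(P);k=np.polyfit(P[:,0],P[:,1],1);r=P[:,1]-np.polyval(k,P[:,0]);m=abs(r)<.0015;k=np.polyfit(P[m,0],P[m,1],1)
    print("top",nm,k[0].round(4),np.polyval(k,[.478,.54,.6]).round(4),m.sum())
E
```

```text
yaw -0.0525 y at x=.478,.60 [0.234  0.2276] n 62
yaw -0.0527 y at x=.478,.60 [0.2    0.1936] n 60
centre [0.217   0.2137  0.21055]
top +y -0.0415 [0.2332 0.2307 0.2282] 31
top -y 0.0169 [0.1929 0.1939 0.1949] 18
```

The wrist camera fit gives a rail top width of exactly 34.0 mm, yaw ≈ −0.05, and a centreline that nearly matches the carriage's. I'll correct the yaw, then descend 41 mm before the mouth to mid-play height.

```bash
python3 - <<'E'
from plant import ctrl
from h import *
s=ctrl.get_state();print(R.from_quat(s["tcp_rot"]).as_matrix()[:,1].round(4));rows(s,(.4355,.2187,.0698),-.049)
E
```

```text
[ 0.9994 -0.0355 -0.    ]
row [-0.     -0.      0.0022] [ 0.0012 -0.0079  0.2755]
```

Emit:
send_rows:
  moves: "0 0 0.0022 0.001 -0.008 0.1 -1;0 0 0.0022 0.001 -0.008 0.18 -1;0 0 0.0022 0.001 -0.008 0.24 -1;0 0 0.0022 0.001 -0.008 0.275 -1;0 0 0.0022 0.001 -0.008 0.275 -1;0 0 0.0022 0.001 -0.008 0.275 -1;0 0 0.0022 0.001 -0.008 0.275 -1"

```text
time: 6.72
eef_pos: [0.436, 0.2184, 0.0706]
tcp_rot: [0.725, 0.689, 0.001, 0.0]
contact_force: [0.1, 0.7, -5.5]
opening: 0.317
finger_force: 69.7
```

```bash
python3 - <<'E'
from plant import ctrl
from h import *
c=ctrl.read_camera("wrist");s=ctrl.get_state();print(s["eef_pos"],R.from_quat(s["tcp_rot"]).as_matrix()[:,1].round(4),s["contact_force"],s["wrist_torque"])
cv2.imwrite("pics/w4.png",cv2.resize(c["image"][60:360,240:640,::-1],None,fx=2,fy=2))
o=np.array([*s["eef_pos"][:2],s["eef_pos"][2]-.0444])+[0,.0007,0]
for p in([30,36,20],[-30,36,20],[0,66,58],[14,12,58],[-14,-12,58],[14,-12,58],[-14,12,58]):
    print(p,((proj(c,o+R.from_euler("z",-.049).apply(np.array(p)/1e3))[0]-[240,60])*2+.5).round(1))
rows(s,(.478,.217,.0698),-.049)
E
```

```text
[0.43587688 0.21840974 0.0705328 ] [ 0.9988 -0.0498  0.0012] [ 0.62088213  0.67382709 -5.16468757] [-0.00527417 -0.03735002 -0.01388514]
[30, 36, 20] [263.1 240.8]
[-30, 36, 20] [ 51.9 241.2]
[0, 66, 58] [157.8 140.6]
[14, 12, 58] [218.8 380.6]
[-14, -12, 58] [100.5 470.1]
[14, -12, 58] [215.8 469.8]
[-14, 12, 58] [ 97.4 380.8]
row [ 0.0002 -0.0001 -0.0001] [0.0035 0.2107 0.0039]
```

View pics/w4.png

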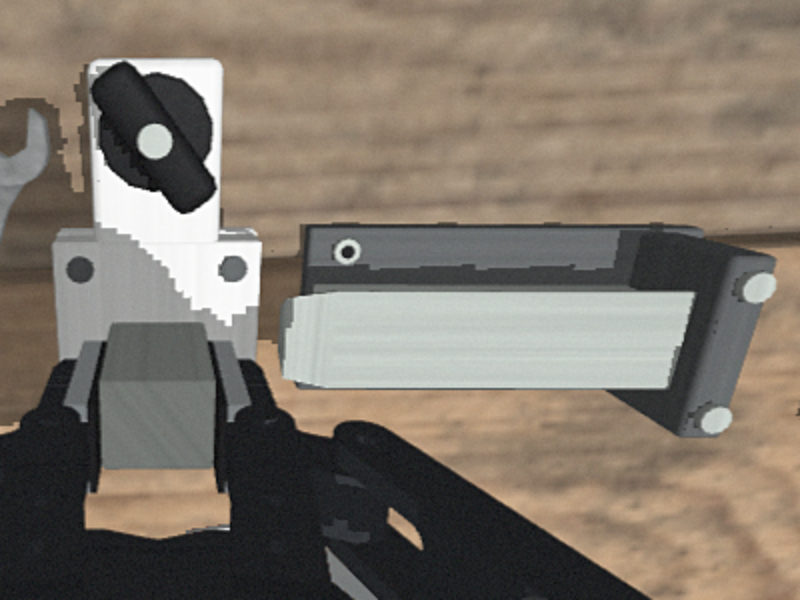

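Very clear: rail edges at zoom rows 291 and 388, now parallel to the carriage plate, tip at x≈284, no contact. A fine numerical check of the lateral alignment:

```bash
python3 - <<'E'
from plant import ctrl
from h import *
c=ctrl.read_camera("wrist");s=ctrl.get_state();p=s["eef_pos"];hd=-.0498
Rz=R.from_euler("z",-hd)
def Z(u,v,z): # in tool-aligned frame, mm, relative TCP
    q=at(c,240+(u+.5)/2-.5,60+(v+.5)/2-.5,z)-p;return (Rz.apply(q)*1e3)[:2].round(1)
h=p[2]-.0444
print("rail + edge",Z(345,291,.034),Z(695,292,.034),"- edge",Z(330,387,.034),Z(668,388,.034),"tip",Z(291,298,.032),Z(282,377,.032))
print("plate+",Z(54,242,h+.02),Z(261,241,h+.02),"ear",Z(90,62,h+.02),Z(222,62,h+.02),"knob",Z(154,141,h+.058),"blk",Z(101,380,h+.058),Z(215,380,h+.058),Z(103,468,h+.058),Z(215,468,h+.058))
E
```

```text
rail + edge [59.  17.6] [169.4  17.1] - edge [ 57.2 -16. ] [169.6 -16.5] tip [42.6 14.6] [ 41.5 -13.3]
plate+ [-29.5  36.4] [29.3 36.7] ear [-17.6  84.5] [16.7 84.4] knob [-0.9 66.6] blk [-13.2  12.9] [13.1 12.8] [-13.4 -10.7] [ 13.8 -10.8]
```

Aligned to about 0.1 mm; the mouth is 42 mm ahead and the seat 140 mm. I'll lower 0.8 mm and feed in slowly, watching the force.

Emit:
send_rows:
  moves: "0 0 0.0005 0 0.02 0.004 -1;0 0 0.0005 0 0.05 0.004 -1;0 0 0.0005 0 0.08 0.004 -1;0 0 0.0005 0 0.1 0.004 -1;0 0 0.0005 0 0.12 0.004 -1;0 0 0.0005 0 0.14 0.004 -1;0 0 0.0005 0 0.15 0.004 -1;0 0 0.0005 0 0.15 0.004 -1"
  newtons: 40

```text
time: 7.82
eef_pos: [0.4655, 0.2168, 0.0691]
tcp_rot: [0.726, 0.688, -0.0, -0.0]
contact_force: [0.3, 0.3, -4.9]
opening: 0.317
finger_force: 69.7
```

```bash
cat > st.py <<'E'
from plant import ctrl
from h import *
s=ctrl.get_state();M=R.from_quat(s["tcp_rot"]).as_matrix()
print(s["time"],s["eef_pos"].round(5),"hd",np.arctan2(M[1,1],M[0,1]).round(4),"tilt",M[2,:2].round(4),"F tool",(M.T@s["contact_force"]).round(2),"M",(M.T@s["wrist_torque"]).round(3),s["opening"],s["finger_force"])
E
python3 st.py
```

```text
7.825 [0.46547 0.21679 0.06912] hd -0.0531 tilt [-0. -0.] F tool [0.33 0.24 4.85] M [ 0.014  0.022 -0.013] 0.3170222633998909 69.69814538955688
```

Emit:
send_rows:
  moves: "0 0 0 0 0.02 0 -1;0 0 0 0 0.05 0 -1;0 0 0 0 0.08 0 -1;0 0 0 0 0.11 0 -1;0 0 0 0 0.14 0 -1;0 0 0 0 0.17 0 -1;0 0 0 0 0.19 0 -1;0 0 0 0 0.2 0 -1;0 0 0 0 0.2 0 -1"

```text
time: 8.95
eef_pos: [0.5054, 0.2146, 0.0691]
tcp_rot: [0.726, 0.688, -0.0, -0.0]
contact_force: [1.1, 0.6, -4.5]
opening: 0.315
finger_force: 69.7
```

```bash
python3 st.py
```

```text
8.95 [0.50535 0.21465 0.06907] hd -0.0531 tilt [-0.     -0.0002] F tool [0.64 1.1  4.46] M [0.052 0.024 0.063] 0.3148813508617607 69.69854235649109
```

Emit:
send_rows:
  moves: "0 0 0 0 0.02 0 -1;0 0 0 0 0.05 0 -1;0 0 0 0 0.08 0 -1;0 0 0 0 0.11 0 -1;0 0 0 0 0.14 0 -1;0 0 0 0 0.17 0 -1;0 0 0 0 0.19 0 -1;0 0 0 0 0.2 0 -1;0 0 0 0 0.2 0 -1"

```text
time: 10.07
eef_pos: [0.5453, 0.2125, 0.0691]
tcp_rot: [0.726, 0.688, -0.0, -0.0]
contact_force: [-0.4, -0.4, -5.6]
opening: 0.311
finger_force: 69.7
```

```bash
python3 st.py
```

```text
10.075 [0.54532 0.21255 0.06909] hd -0.0531 tilt [-0.     -0.0001] F tool [-0.38 -0.35  5.6 ] M [-0.009  0.052 -0.022] 0.3114934074446308 69.69889640808105
```

Emit:
send_rows:
  moves: "0 0 0 0 0.02 0.001 -1;0 0 0 0 0.045 0.002 -1;0 0 0 0 0.07 0.002 -1;0 0 0 0 0.09 0.003 -1;0 0 0 0 0.11 0.003 -1;0 0 0 0 0.12 0.003 -1;0 0 0 0 0.125 0.003 -1;0 0 0 0 0.125 0.003 -1"

```text
time: 11.08
eef_pos: [0.5703, 0.2112, 0.0686]
tcp_rot: [0.726, 0.688, 0.0, 0.0]
contact_force: [0.4, 0.4, -4.9]
opening: 0.31
finger_force: 69.9
```

```bash
python3 st.py
```

```text
11.075 [0.57032 0.21125 0.06857] hd -0.053 tilt [0.     0.0002] F tool [0.44 0.35 4.91] M [ 0.002 -0.024  0.067] 0.310270634755862 69.85740780830383
```

Still free. Creeping on in small steps towards the stop.

Emit:
send_rows:
  moves: "0 0 0 0 0.005 0 -1;0 0 0 0 0.01 0 -1;0 0 0 0 0.015 0 -1;0 0 0 0 0.02 0 -1;0 0 0 0 0.02 0 -1"

```text
time: 11.7
eef_pos: [0.5744, 0.211, 0.0685]
tcp_rot: [0.726, 0.688, 0.0, 0.0]
contact_force: [-1.0, -0.2, -4.7]
opening: 0.313
finger_force: 69.9
```

Emit:
send_rows:
  moves: "0 0 0 0 0.0025 0 -1;0 0 0 0 0.005 0 -1;0 0 0 0 0.005 0 -1"

```text
time: 12.08
eef_pos: [0.5753, 0.211, 0.0686]
tcp_rot: [0.726, 0.688, 0.0, 0.0]
contact_force: [0.4, 0.4, -3.7]
opening: 0.314
finger_force: 69.9
```

Emit:
send_rows:
  moves: "0 0 0 0 0.0025 0 -1;0 0 0 0 0.0025 0 -1"

```text
time: 12.32
eef_pos: [0.5754, 0.211, 0.0685]
tcp_rot: [0.726, 0.688, -0.0, -0.0]
contact_force: [-2.1, 0.1, -3.0]
opening: 0.31
finger_force: 70.0
```

Emit:
send_rows:
  moves: "0 0 0 0 0.0025 0 -1;0 0 0 0 0.0025 0 -1"

```text
time: 12.58
eef_pos: [0.5755, 0.211, 0.0685]
tcp_rot: [0.726, 0.688, -0.001, -0.001]
contact_force: [-4.0, -0.3, -0.5]
opening: 0.313
finger_force: 70.3
```

Emit:
send_rows:
  moves: "0 0 0 0 0.0025 0 -1;0 0 0 0 0.0025 0 -1"

```text
time: 12.82
eef_pos: [0.5756, 0.211, 0.0686]
tcp_rot: [0.726, 0.688, -0.001, -0.001]
contact_force: [-6.4, -0.0, 0.6]
opening: 0.315
finger_force: 70.5
```

Contact at the expected place, rising about 2.2 N per 0.5 mm. Continuing to about 10 N.

Emit:
send_rows:
  moves: "0 0 0 0 0.0025 0 -1;0 0 0 0 0.004 0 -1;0 0 0 0 0.004 0 -1;0 0 0 0 0.004 0 -1"

```text
time: 13.32
eef_pos: [0.5757, 0.211, 0.0686]
tcp_rot: [0.726, 0.688, -0.002, -0.002]
contact_force: [-8.9, 0.2, 3.1]
opening: 0.318
finger_force: 70.8
```

```bash
python3 st.py
```

```text
13.325 [0.57567 0.21104 0.06859] hd -0.0535 tilt [-0.0005 -0.0054] F tool [-0.25 -8.95 -3.  ] M [ 1.405 -0.204  0.203] 0.31823431108622574 70.79050183296204
```

Emit:
send_rows:
  moves: "0 0 0 0 0.002 0 -1;0 0 0 0 0.002 0 -1;0 0 0 0 0.002 0 -1;0 0 0 0 0.002 0 -1"

```text
time: 13.82
eef_pos: [0.5757, 0.211, 0.0686]
tcp_rot: [0.726, 0.688, -0.002, -0.002]
contact_force: [-9.3, -0.8, 3.5]
opening: 0.315
finger_force: 70.9
```

```bash
python3 st.py
```

```text
13.825 [0.57574 0.21105 0.06863] hd -0.0536 tilt [-0.0006 -0.0064] F tool [-1.29 -9.25 -3.44] M [ 1.53  -0.171  0.191] 0.31475527907712725 70.93326687812805
```

Emit:
send_rows:
  moves: "0 0 0 0 0.0025 0 -1;0 0 0 0 0.0025 0 -1;0 0 0 0 0.0025 0 -1"

```text
time: 14.2
eef_pos: [0.5758, 0.2111, 0.0687]
tcp_rot: [0.726, 0.688, -0.003, -0.003]
contact_force: [-10.9, 0.4, 4.4]
opening: 0.315
finger_force: 71.1
```

10.9 N pressed. I'll relax to a light forward load, then open.

Emit:
send_rows:
  moves: "0 0 0 0 -0.006 0 -1;0 0 0 0 -0.012 0 -1;0 0 0 0 -0.012 0 -1"

```text
time: 14.58
eef_pos: [0.5755, 0.211, 0.0685]
tcp_rot: [0.726, 0.688, -0.001, -0.0]
contact_force: [-5.3, 0.2, 0.3]
opening: 0.317
finger_force: 70.4
```

```bash
python3 st.py
```

```text
14.575 [0.5755  0.21102 0.06853] hd -0.0532 tilt [-0.     -0.0014] F tool [-0.07 -5.3  -0.33] M [ 0.932 -0.03   0.146] 0.3167215662908949 70.42052149772644
```

Emit:
send_rows:
  moves: "0 0 0 0 -0.003 0 -1;0 0 0 0 -0.003 0 -1;0 0 0 0 -0.003 0 -0.3;0 0 0 0 -0.003 0 -0.1;0 0 0 0 -0.003 0 0.1;0 0 0 0 -0.003 0 0.1;0 0 0 0 -0.003 0 0.1;0 0 0 0 -0.003 0 0.1"

```text
time: 15.58
eef_pos: [0.5755, 0.2109, 0.0686]
tcp_rot: [0.726, 0.688, 0.0, 0.0]
contact_force: [-0.4, 0.1, 1.4]
opening: 0.552
finger_force: 0.0
```

```bash
python3 st.py; python3 - <<'E'
from plant import ctrl
from h import *
c=ctrl.read_camera("wrist");s=ctrl.get_state()
cv2.imwrite("pics/w5.png",cv2.resize(c["image"][60:360,160:560,::-1],None,fx=2,fy=2))
E
```

```text
15.575 [0.57551 0.21094 0.06855] hd -0.053 tilt [0.     0.0002] F tool [ 0.06 -0.43 -1.41] M [ 0.011 -0.023  0.026] 0.5523632378812542 0.0
```

View pics/w5.png

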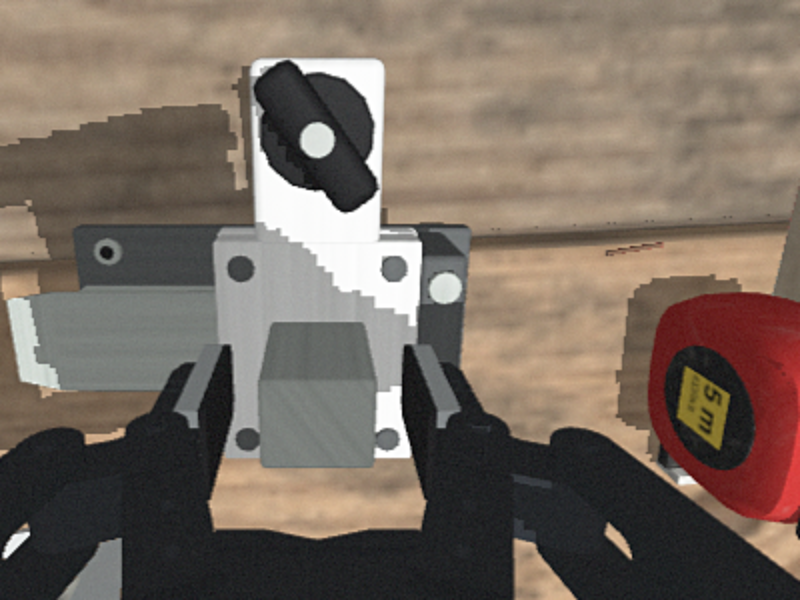

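Carriage sits home against the stop and the pads are clear of the block. The bar leans about 0.6 rad anticlockwise around its centre at zoom (317,140). Next I'll work out the knob grasp.

```bash
python3 - <<'E'
from plant import ctrl
from h import *
c=ctrl.read_camera("wrist");s=ctrl.get_state()
def Z(u,v,z): return at(c,160+(u+.5)/2-.5,60+(v+.5)/2-.5,z)[:2]
print("knob",Z(317,140,.082).round(4))
for a,b in(((255,92),(333,205)),((297,66),(375,182))):
    d=Z(*a,.081)-Z(*b,.081);print("bar heading-pi/2",np.arctan2(d[1],d[0])-np.pi/2)
p=s["eef_pos"]+R.from_euler("z",-.053).apply([-.0003,.0666,0]);print(p)
print("plate+ corners",Z(215,230,.044),Z(420,230,.044))
rows(s,(p[0],p[1],.125),.54)
E
```

```text
knob [0.5787 0.2777]
bar heading-pi/2 0.5524204111244528
bar heading-pi/2 0.5602062138701398
[0.5786917  0.27748003 0.0685323 ]
plate+ corners [0.54845939 0.25229677] [0.60630083 0.24918758]
row [ 0.      0.     -0.0944] [ 0.333  -0.0015 -0.2823]
```

Emit:
send_rows:
  moves: "0 0 0 0 0 -0.1 0.1;0 0 0 0 0 -0.28 0.1;0 0 -0.03 0.06 -0.001 -0.28 0.1;0 0 -0.06 0.2 -0.001 -0.28 0.1;0 0 -0.0965 0.333 -0.001 -0.28 0.1;0 0 -0.0965 0.333 -0.001 -0.28 0.1;0 0 -0.0965 0.333 -0.001 -0.28 0.1;0 0 -0.0965 0.333 -0.001 -0.28 0.1;0 0 -0.0965 0.333 -0.001 -0.28 0.1"

```text
time: 16.8
eef_pos: [0.5789, 0.2772, 0.1249]
tcp_rot: [0.487, 0.873, 0.0, 0.0]
contact_force: [0.3, 0.6, -0.8]
opening: 0.553
finger_force: 0.0
```

```bash
python3 st.py; python3 - <<'E'
from plant import ctrl
from h import *
rows(ctrl.get_state(),(.5787,.2776,.0695),.555)
E
```

```text
16.8 [0.57891 0.27716 0.12489] hd 0.5524 tilt [-0.0001  0.0003] F tool [0.37 0.6  0.8 ] M [-0.056 -0.089 -0.008] 0.5531705879518999 0.0
row [ 0.0001  0.     -0.0004] [2.50e-03 2.00e-04 2.77e-01]
```

Emit:
send_rows:
  moves: "0 0 0 0.002 0.005 0.1 0.1;0 0 0 0.002 0.005 0.18 0.1;0 0 0 0.002 0.005 0.24 0.1;0 0 0 0.002 0.005 0.277 0.1;0 0 0 0.002 0.005 0.277 0.1;0 0 0 0.002 0.005 0.277 0.1"
  newtons: 20

```text
time: 17.55
eef_pos: [0.5799, 0.2785, 0.0697]
tcp_rot: [0.487, 0.873, 0.0, 0.0]
contact_force: [0.2, 0.7, -0.4]
opening: 0.549
finger_force: 0.0
```

Emit:
send_rows:
  moves: "0 0 0 0 0 0 -0.3;0 0 0 0 0 0 -0.5;0 0 0 0 0 0 -0.7;0 0 0 0 0 0 -1;0 0 0 0 0 0 -1;0 0 0 0 0 0 -1;0 0 0 0 0 0 -1"
  newtons: 20

```text
time: 18.42
eef_pos: [0.5792, 0.2783, 0.0693]
tcp_rot: [0.487, 0.873, -0.0, -0.0]
contact_force: [-3.6, -1.0, 2.5]
opening: 0.123
finger_force: 23.6
```

```bash
python3 st.py
```

```text
18.425 [0.57925 0.27831 0.06926] hd 0.5533 tilt [ 0.0001 -0.0006] F tool [ 1.01 -3.61 -2.47] M [ 0.509  0.076 -0.009] 0.12348020533373844 23.608628511428833
```

Bar pinched (10.5 mm opening) with about 3.6 N bias toward the stop. Now turning clockwise in place.

Emit:
send_rows:
  moves: "0 0 0.01 0 0 0 -1;0 0 0.03 0 0 0 -1;0 0 0.05 0 0 0 -1;0 0 0.07 0 0 0 -1;0 0 0.09 0 0 0 -1;0 0 0.1 0 0 0 -1;0 0 0.1 0 0 0 -1"
  newtons: 40

```text
time: 19.3
eef_pos: [0.58, 0.2785, 0.0694]
tcp_rot: [0.733, 0.68, 0.001, 0.0]
contact_force: [0.2, -0.5, 1.9]
opening: 0.119
finger_force: 45.5
```

```bash
python3 st.py
```

```text
19.3 [0.57998 0.27852 0.06943] hd -0.0746 tilt [0.0007 0.0014] F tool [-0.45  0.25 -1.87] M [ 0.025 -0.042  0.039] 0.11934108185475428 45.50593972206116
```

Emit:
send_rows:
  moves: "0 0 0 0 0.004 0 -1;0 0 0.02 0 0.005 0 -1;0 0 0.04 0 0.005 0 -1;0 0 0.06 0 0.005 0 -1;0 0 0.08 0 0.005 0 -1;0 0 0.095 0 0.005 0 -1;0 0 0.098 0 0.005 0 -1;0 0 0.098 0 0.005 0 -1;0 0 0.098 0 0.005 0 -1"

```text
time: 20.42
eef_pos: [0.5807, 0.2784, 0.0694]
tcp_rot: [0.905, 0.426, 0.001, 0.0]
contact_force: [0.4, 0.7, 2.8]
opening: 0.119
finger_force: 45.6
```

```bash
python3 st.py
```

```text
20.425 [0.58075 0.2784  0.06943] hd -0.6897 tilt [0.0008 0.0006] F tool [ 0.75 -0.16 -2.84] M [-0.001  0.044 -0.112] 0.11879967861000054 45.63362717628479
```

Knob angle ≈1.34 with torque 0.11 N m, so it's tight. Release and lift away.

Emit:
send_rows:
  moves: "0 0 0 0 0 0 -0.6;0 0 0 0 0 0 -0.3;0 0 0 0 0 0 0;0 0 0 0 0 0 0;0 0 0 0 0 0 0;0 0 0 0 0 -0.1 0;0 0 0 0 0 -0.3 0;0 0 0 0 0 -0.45 0;0 0 0 0 0 -0.45 0;0 0 0 0 0 -0.45 0"

```text
time: 21.68
eef_pos: [0.58, 0.2781, 0.159]
tcp_rot: [0.905, 0.426, -0.0, -0.0]
contact_force: [0.1, 0.8, 0.3]
opening: 0.498
finger_force: 0.0
```

```bash
python3 st.py; python3 - <<'E'
from plant import ctrl
from h import *
s=ctrl.get_state()
rows(s,(.5755,.2110,.16),-.053)
E
```

```text
21.675 [0.58002 0.27815 0.15898] hd -0.6908 tilt [-0.0004 -0.0002] F tool [ 0.68 -0.42 -0.31] M [0.008 0.024 0.019] 0.4977900080767645 0.0
row [-1.000e-04  0.000e+00 -1.015e-01] [-0.2732  0.1965 -0.005 ]
```

Emit:
send_rows:
  moves: "0 0 -0.1015 -0.273 0.196 -0.005 0;0 0 -0.1015 -0.273 0.196 -0.005 0;0 0 -0.1015 -0.273 0.196 -0.005 0;0 0 -0.1015 -0.273 0.196 -0.005 0;0 0 -0.1015 -0.273 0.196 -0.005 0;0 0 -0.1015 -0.273 0.196 -0.005 0"

```text
time: 22.42
eef_pos: [0.5752, 0.2112, 0.159]
tcp_rot: [0.726, 0.688, -0.001, -0.001]
contact_force: [-0.2, 0.2, 0.5]
opening: 0.502
finger_force: 0.0
```

```bash
python3 st.py; python3 - <<'E'
from plant import ctrl
from h import *
c=ctrl.read_camera("wrist")
cv2.imwrite("pics/w6.png",cv2.resize(c["image"][80:280,190:456,::-1],None,fx=3,fy=3,interpolation=cv2.INTER_CUBIC))
E
```

```text
22.425 [0.57523 0.21116 0.15901] hd -0.0542 tilt [-0.0004 -0.0019] F tool [ 0.22 -0.22 -0.51] M [0.006 0.046 0.002] 0.5021883286931187 0.0
```

View pics/w6.png

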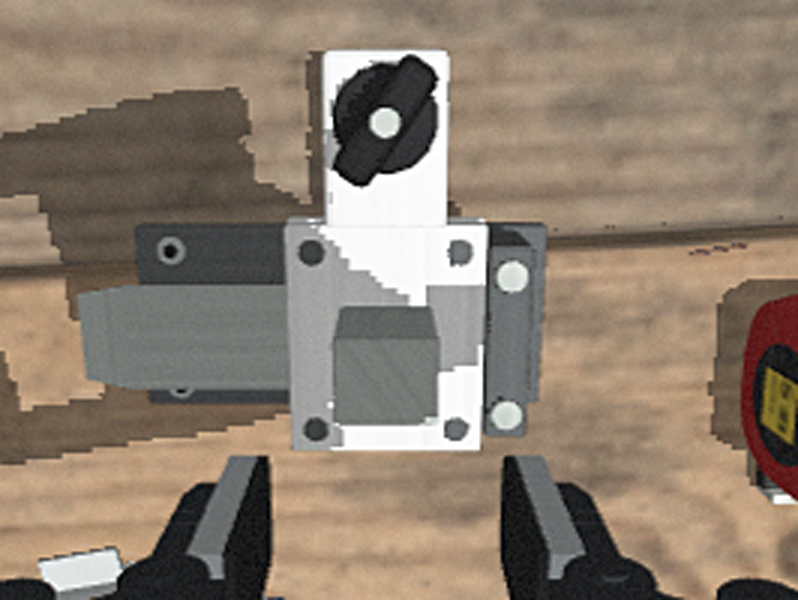

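Carriage is on the rail at the stop, and the bar now leans clockwise. I'll measure the bar angle and the stop gap numerically.

```bash
python3 - <<'E'
from plant import ctrl
from h import *
c=ctrl.read_camera("wrist")
def Z(u,v,z): return at(c,190+(u+.5)/3-.5,80+(v+.5)/3-.5,z)[:2]
for a,b in(((338,172),(405,60)),((372,185),(437,78)),((354,180),(421,66))):
    d=Z(*b,.081)-Z(*a,.081);print("bar-pi/2 rel carriage",np.arctan2(d[1],d[0])-np.pi/2+.053)
# rows of grey through the plate/stop edge
g=cv2.cvtColor(c["image"],cv2.COLOR_RGB2GRAY)
for v in(158,165,205,215,222): print(v,g[v,346:360])
print(Z(484,300,.044),Z(489,300,.042),Z(288,300,.044))
# bar top: dark pixels: crop
for v in range(96,145,3): print(v,''.join('%4d'%x for x in g[v,296:342]))
E
```

```text
bar-pi/2 rel carriage -0.5601994021407973
bar-pi/2 rel carriage -0.5567014991869654
bar-pi/2 rel carriage -0.5473431549434458
158 [252 250 250 251 255 255  62  40  55  51  48  48  51  54]
165 [111 209 255 254 255 246  31  91 110 114 111 117 114 108]
205 [248 250 253 255 249  43  98 116 114 111 112 114 111 117]
215 [248 250 255 255  98  75 100 106 101 184 225 218 221 222]
222 [243 254 255 254  51  91 104 111 117 155 198 223 220 223]
[0.60529963 0.22501298] [0.60702994 0.22444362] [0.54632785 0.22821412]
96  156 151 144 139 140 143 141 141 142 141 145 142 142 146 148 148 149 145 145 148 141 142 144 145 146 143 145 141 145 151 151 154 150 146 147 146 146 149 151 148 143 116 134 136 139 138
99   86 155 239 249 251 250 249 249 251 251 250 251 251 252 251 251 252 253 255 255 255 255 255 255 255 255 255 147  59  27  20  30  48  92 223 255 255 253 252 252 254 252 238 146 138 145
102   94 168 240 248 252 251 250 251 251 252 252 255 255 255 255 177 159  21  31  21  18  24  19  21  30  33  23  38  41  40  53  54  45  43  38  20  29 142 255 255 255 251 242 181 145 150
105   88 160 239 250 254 25
[... 1918 characters left out ...]
9  51  52  40  49  45  38  36  31  38  54  49  52  54  47  40  38  18  33 181 255 255 254 252 251 251 250 252 251 250 232 125 142 142
138   77 103 196 239 255 255 194  50  10  22  36  41  44  51  48  45  35  23  76 223 255 255 151 236 253 255 255 255 255 255 253 251 250 250 251 251 251 250 250 252 251 249 226 135 153 149
141   76 106 187 235 247 251 249 252 255 255 255  44   0  10   1  26  97 203 255 253 251 251 251 250 249 250 251 252 251 251 251 250 250 250 250 251 251 250 251 252 251 249 224 130 138 140
144   71  91 170 236 247 251 249 249 249 249 250 251 253 254 254 252 251 249 248 249 250 251 251 249 249 250 250 251 251 251 251 250 249 249 250 251 251 250 251 251 251 249 217  95 114 120
```

The hand-picked edges give about 1.25 against 1.34 from the gripper heading, which is close to the 1.2 limit. I'll fit the bar silhouette model to settle it.

```bash
python3 - <<'E'
from plant import ctrl
from h import *
from scipy.optimize import minimize
K=8
def fit(g,c,off,scale,q0,k0):
    # dark mask at native px
    m=(g<75).astype(np.uint8)
    x0,y0,x1,y1=off
    M=cv2.resize(m[y0:y1,x0:x1],None,fx=K,fy=K,interpolation=cv2.INTER_NEAREST)
    lab=cv2.morphologyEx(M,cv2.MORPH_CLOSE,np.ones((9*K,9*K)))
    def model(q,x,y):
        a=.7-q-.053;im=np.zeros_like(M)
        bx=np.array([[sx*.0055,sy*.017,z] for sx in(-1,1) for sy in(-1,1) for z in(.052,.081)])
        bx=R.from_euler("z",a).apply(bx)+[x,y,0]
        t=np.linspace(0,2*np.pi,40);di=np.c_[x+.015*np.cos(t),y+.015*np.sin(t),np.full(40,.052)]
        for P in(bx,di):
            p=(proj(c,P)-[x0,y0]+.5)*K
            cv2.fillConvexPoly(im,cv2.convexHull(p.astype(np.float32)).astype(np.int32),1)
        return im
    best=max(((lambda A:(A&lab).sum()/(A|lab).sum())(model(q,x,y)),q,x,y) for q in np.arange(q0-.2,q0+.2,.02) for x in k0[0]+np.arange(-.002,.0021,.0005) for y in k0[1]+np.arange(-.002,.0021,.0005))
    print(np.round(best,4))
c=ctrl.read_camera("wrist");g=cv2.cvtColor(c["image"],cv2.COLOR_RGB2GRAY)
fit(g,c,(298,90,338,146),3,1.25,(.579,.2775))
E
```

```text
[0.8729 1.37   0.578  0.279 ]
```

The flush pinch (10.1 mm opening on the 11 mm bar, 0.11 N m) and the silhouette fit (1.37) both put the knob at about 1.34. That is well past 1.2 and short of the end stop. The arm is clear, so I'm handing in.

```bash
python3 -c "
from plant import ctrl
print(ctrl.sign_off())"
```

```text
the job is handed in; nothing more can be done
None
```

I slid the carriage onto the rail with its knob on the left, seated it at about 11 N against the stop, turned the knob to about 1.34 rad (tight from 1.2) and handed the job in with the arm clear; one rough camera reading put the knob nearer 1.25, and in the last image the carriage still looked home against the stop, to within about 1 mm.

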